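# Fit a push-and-turn filter cartridge in a compressed-air filter head

### The job

Fit the new blue-capped filter cartridge in the air-filter head on the bench. First pull the red dust plug out of the head and put it in the yellow tray; then lower the cartridge in with its lugs through the two notches, push it down against the spring and turn it clockwise (seen from above) as far as it goes, so that it stays locked when you let go. Leave the used black-capped cartridge, the sealant tube, the tape roll and the battery pack standing where they are.

Things in the scene. Friction and masses are not known exactly. Their poses are not given: they have to be found in the camera images.
- new_cartridge: New filter cartridge, loose, upright on the bench at the start: 102 mm tall, 0.16 to 0.26 kg, white body 43 mm in diameter whose bottom 10 mm taper to 32 mm; blue cap flange 60 mm in diameter, 64 to 70 mm above the underside, with a blue wing bar on it. A half turn about z looks the same. Origin: centre of the underside, z up; x along the wing bar and the lugs.
- cartridge_grip (a point): Where to grip the new cartridge: on its axis, 93 mm above its underside, in the blue wing bar. The bar is 52 mm long along own x, 14 mm thick along y, and spans 70 to 102 mm above the underside.
- cartridge_lug (a point): Tip of one of the new cartridge's two blue lugs, 31 mm from the axis along own +x, 44 mm above the underside (the other is at -x). Each lug is 10 mm wide and 6 mm high (41 to 47 mm above the underside). The lugs point the way of the wing bar.
- filter_head: Air-filter head fixed to the bench: round grey housing 94 mm in diameter, 75 mm high, on a 110 mm square dark base; brass pipe stubs along own +y and -y. Bore 47 mm in diameter, open at the top, two lug notches along own +x and -x. Origin: centre of the base, on the bench, z up.
- head_top (a point): Point on the bore's axis level with the top of the head's light metal lip, 75 mm above the bench; axes as the head's. The lip is 10 mm thick. A cartridge with its lugs in the notches rests on the plunger, underside 22 mm above the bench, and cannot turn until pushed 5 to 9 mm further down, where its lugs are below the lip.
- notch (a point): Mouth of one of the two notches in the lip, 30 mm from the bore's axis along the head's +x (the other is at -x), 75 mm above the bench. Each is 15 mm wide, reaches 36 mm from the axis, and has a broad yellow mark beside it on the rim.
- lock_mark (a point): One of two narrow green marks on the head's rim, 42 mm from the axis, 70 degrees (1.22 rad) clockwise from above from the notches: the pushed-down cartridge's wing bar turns from yellow to green, to a hard stop (no turn the other way). Let go there, the spring lifts it about 4 mm, lugs against the lip: underside 18 mm above the bench.
- plunger (a joint): Sprung plunger at the bottom of the bore, value = how far it is pressed down, 0 (top 22 mm above the bench) to 0.009 m (bottomed). The spring pushes up with about 5 N at 0 and 10.5 N at 0.009.
- dust_plug: Red dust plug, loose, about 0.06 kg; at the start it closes the bore, its flange lying on the lip. Nose 40 mm in diameter, 30 mm long; flange 68 mm in diameter, 30 to 36 mm above the underside; round knob to grip 28 mm in diameter, 36 to 66 mm above the underside. Nothing holds it but its weight. Origin: centre of the nose's underside (45 mm above the bench at the start), z up.
- tray: Open yellow tray fixed to the bench, 130 x 130 mm outside and 40 mm high, walls 4 mm, floor 4 mm, empty. Origin: centre of its underside, axes along its sides.
- used_cartridge: Used cartridge, bystander, standing on the bench: the same shape and size as the new one, but brown body, black cap, lugs and wing bar. Origin: centre of the underside.
- sealant_tube: Sealant tube, bystander, standing on the bench: white cylinder 49 mm in diameter, 140 mm tall, with a red band and on top a white pointed nozzle up to 185 mm. Origin: centre of the underside.
- tape_roll: Orange roll of tape, bystander, lying flat on the bench: 68 mm outside, 44 mm inside, 36 mm high. Origin: centre of the underside.
- battery: Black cordless-tool battery pack, bystander, on the bench: 75 (x) x 115 (y) mm, 61 mm high. Origin: centre of the underside.
There are look-alikes about, which are no part of the job. There is more than one size of the dust_plug; the one meant has the size given above. What is shaped like the new_cartridge but green is not meant.

How it is judged:
By the outcome, as a careful person would: the job done as asked, in the order asked, and still so for the second after the job is handed in, with the robot touching nothing.
It also fails if it takes over 72 s, if anything falls off the work surface, if the arm or the gripper's body presses on something with over 40 N, if the wrist force passes 120 N, or if a joint passes its speed limit or range.

### The arm

A 6-joint arm with a two-finger parallel gripper is mounted at the origin on the work surface. World frame = base frame: x ahead of the robot, y to its left, z up, the work surface at z = 0. Lengths are in m, angles in degrees, forces in N, time in s.
With the tool pointing down it reaches from about 0.275 to 0.75 m from the base axis. Payload 10.2 kg.
Tool frame: the origin (TCP) lies on the centre line of the jaws, within the pads' length; the fingertips stand 19 mm ahead of it and the grasp point (between the pads) is the TCP; z points along the fingers, y is the line along which they close (so a half turn about z gives the same grasp; the last joint's range is limited). The gripper opens to 85 mm and grips with 20 to 120 N. Pads are 22 mm wide; open, the fingers measure 114 mm over their backs; the gripper's body (76 mm by 85 mm) begins 54 mm behind the grasp point. The pads swing forward as they close: fully open they stand 13 mm farther back than shut.
Start: joints at [-80.352, 17.928, 85.812, -0, 76.261, -12.8], TCP at [0.2, -0.485, 0.25] pointing down, gripper open.
Joint ranges: [-168.41, 168.41], [-55.51, 124.54], [10.69, 146.95], [-70.63, 250.63], [1, 178], [-165.06, 165.06]. Speed limits (degrees/s): [136.94, 136.94, 172.46, 180, 180, 180].

### API

Orientations are given as a 3x3 rotation matrix whose columns are the frame's x, y, z axes.
In Python, from cell import bot gives the robot as it stands. Calls block until the motion is done:
- bot.move_ptp(position, orientation): joint-space move of the TCP to a pose.
- bot.servo_line(position, rotation=None, speed=0.15): straight line of the TCP; rotation=None keeps the orientation; speed is the mean speed in m/s.
- bot.move_joints(angles): joint-space move.
- bot.move_gripper(opening, newtons=None): finger opening in m; newtons is the grip in N (None keeps the last); returns when the fingers have stopped.
- bot.wait(seconds).
- bot.ik(position, orientation): joint angles nearest the present ones, or None.
- bot.get_obs(): the state.
- bot.capture(name): name is "side" or "top" or "wrist"; returns a dict with "pixels" (400x640x3 uint8, red, green, blue), "fx", "fy", "cx", "cy" (pixels), "k1" (the pictures are not rectified: a ray, as slopes to the right and down, at radius r is drawn at 1 + k1 r^2 times it, then the intrinsics apply), "camera_from_world" (4x4, takes a point from world to camera coordinates); the wrist camera has in their place "T_tool_cam" (4x4, takes a point from camera to tool coordinates, whose origin is the TCP and whose axes are the flange's). Camera axes: x right, y up, looking along -z (the intrinsics and any distortion apply to the point x, -y, -z); pixel columns grow to the right and rows downward; lengths in m; the calibration is good to about 2 mm. A picture is of the moment at which its call begins: read the wrist's pose just before it. There is no depth.
A pose or a line that the arm cannot do raises bot.MotionError and nothing moves.
- bot.close_job(): hands the job in; it is judged then, once.
The state is a dict: "t": time; "qpos": joint angles; "joint_velocities": joint speeds; "tau": joint torques, N m; "tool_pos": TCP position; "tcp_rot": TCP orientation; "wrist_force": force on the tool from outside, world axes, zero at the start; "wrist_torque": the same for the moment, N m; "gripper_width": finger opening in m; "grasp_force": force on a finger pad.
Only numpy, scipy, OpenCV 4.12 (cv2) and the standard library are available. Lean on these libraries where they do the work, as an engineer would, in place of code of your own. Each camera call takes 0.05 s, during which the arm holds its last target. There are 200 camera calls.

## Working session

There is one attempt and no reset: what is moved stays moved. The work goes in short steps, each a Python script; the robot and the scene stay as the last script left them, time stands still between calls to the robot, and variables do not carry over. Pictures are saved under pics/ and viewed, at most 10 in all, crops included, and the job is handed in when it is done.

```bash
ls; mkdir -p pics
cat > h.py <<'E'
import numpy as np, cv2
from cell import bot
def ray(c,uv,T=None):
    """pixel -> origin, dir in world"""
    K=np.array([[c['fx'],0,c['cx']],[0,c['fy'],c['cy']],[0,0,1.]])
    p=cv2.undistortPoints(np.array([[uv]],float),K,np.array([c['k1'],0,0,0.]))[0,0]
    if T is None: T=np.linalg.inv(c['camera_from_world'])
    return T[:3,3], T[:3,:3]@np.array([p[0],-p[1],-1.])
def onz(c,uv,z,T=None):
    o,d=ray(c,uv,T); return o+d*(z-o[2])/d[2]
def wristT(c,ob):
    W=np.eye(4); W[:3,:3]=ob['tcp_rot']; W[:3,3]=ob['tool_pos']
    return W@c['T_tool_cam']
def save(c,n): cv2.imwrite('pics/'+n+'.png',c['pixels'][:,:,::-1])
def R(a):
    """tool down, tool y (closing) at angle a deg from world x"""
    a=np.radians(a); y=np.array([np.cos(a),np.sin(a),0]); z=np.array([0,0,-1.]); return np.c_[np.cross(y,z),y,z]
E
python3 - <<'E'
from h import *
import pickle
d={}
for n in('side','top'):
    c=bot.capture(n); save(c,n); d[n]=c
    T=np.linalg.inv(c['camera_from_world']);print(n,T.round(3).tolist(),c['fx'],c['k1'])
pickle.dump(d,open('c0.pkl','wb'))
ob=bot.get_obs();print(ob)
c=bot.capture('wrist');print(c['T_tool_cam'].round(3).tolist(),c['fx'],c['k1'])
E
```

```text
pics
side [[-0.772, 0.398, -0.496, 0.146], [-0.636, -0.467, 0.615, 0.563], [0.013, 0.79, 0.614, 0.662], [0.0, 0.0, 0.0, 1.0]] 383.0731890483146 -0.05619348689246557
top [[-0.024, 0.998, -0.058, 0.56], [-1.0, -0.023, 0.002, -0.022], [0.001, 0.058, 0.998, 0.97], [0.0, 0.0, 0.0, 1.0]] 380.70663695282747 -0.05905384680255574
{'t': 0.1, 'qpos': array([-8.03514601e+01,  1.79567156e+01,  8.58472936e+01,  1.27826522e-03,
        7.62611483e+01, -1.27978641e+01]), 'joint_velocities': array([-0.00753712, -0.20073687, -0.11672228, -0.05672578, -0.03675411,
        0.08646007]), 'tau': array([ 2.09346152e-03, -4.12897396e+01, -2.60144895e+01, -1.90224905e-04,
        3.00288841e-03, -6.28741773e-06]), 'tool_pos': array([ 0.20043248, -0.48502492,  0.24980355]), 'tcp_rot': array([[ 9.24239151e-01,  3.81814042e-01, -1.69236104e-04],
       [ 3.81813981e-01, -9.24238507e-01,  1.12475696e-03],
       [ 2.73033477e-04, -1.10416113e-03, -9.99999353e-01]]), 'wrist_force': array([-0.11542891,  0.4914703 , -0.31869168]), 'wrist_torque': array([-0.00985935,  0.04560099, -0.0132143 ]), 'grasp_force': 0.0, 'gripper_width': 0.08552863372848585}
[[-0.002, 0.955, 0.296, 0.076], [1.0, 0.001, 0.0, -0.001], [-0.0, 0.296, -0.955, -0.123], [0.0, 0.0, 0.0, 1.0]] 318.2654824619949 -0.0636847225434623
```

View pics/top.png

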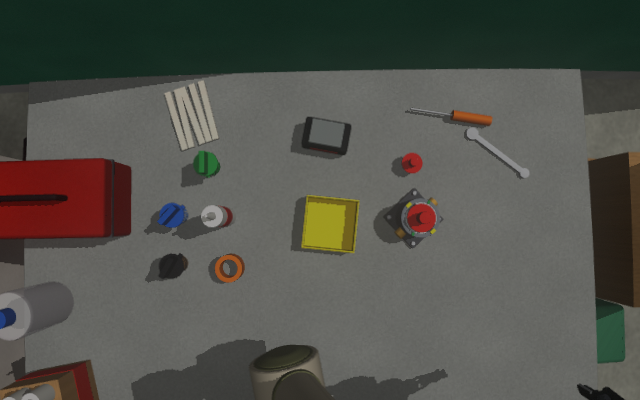

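View pics/side.png

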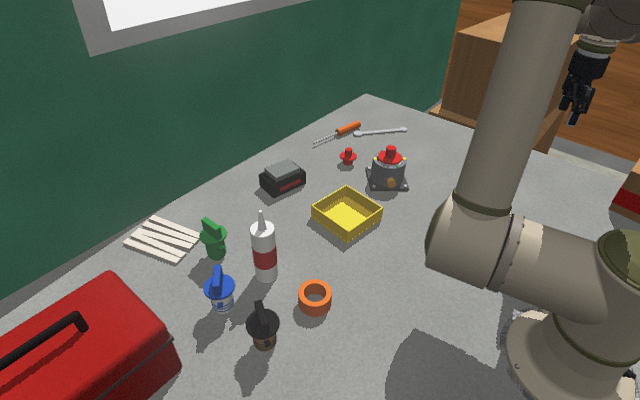

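Candidates in the top view are:
- **Cartridge:** blue cap (173,215) is the new one. Green (206,163) is a look-alike and black (172,266) is the used one.
- **Plug:** red in the head (421,218) is the one meant. The loose red one (412,163) is smaller.
- **Others:** the tray is at (330,224), the tube at (215,216), the tape at (229,268), the battery at (327,135).

One close crop to check the choice, plus first numbers.

```bash
cat > m.py <<'E'
from h import *
import pickle
d=pickle.load(open('c0.pkl','rb'))
c=d['top'];im=c['pixels']
a=cv2.resize(im[185:250,388:453],(520,520),interpolation=cv2.INTER_CUBIC)
b=cv2.resize(im[190:240,150:240],None,fx=3,fy=3,interpolation=cv2.INTER_CUBIC)
o=np.zeros((520,800,3),np.uint8);o[:,:520]=a;o[:150,525:795]=b
cv2.imwrite('pics/crop1.png',o[:,:,::-1])
hsv=cv2.cvtColor(im,cv2.COLOR_RGB2HSV)
def blob(lo,hi,box,n,z):
    x0,y0,x1,y1=box;m=np.zeros(hsv.shape[:2],np.uint8)
    m[y0:y1,x0:x1]=cv2.inRange(hsv,np.array(lo),np.array(hi))[y0:y1,x0:x1]
    cs=cv2.findContours(m,0,1)[0];k=max(cs,key=cv2.contourArea)
    r=cv2.minAreaRect(k);M=cv2.moments(k);cen=(M['m10']/M['m00'],M['m01']/M['m00'])
    hull=cv2.convexHull(k);(ux,uy),rad=cv2.minEnclosingCircle(k)
    print(n,np.round(cen,1),cv2.contourArea(k),'rect',[np.round(v,1) for v in r],'circ',round(ux,1),round(uy,1),round(rad,1),onz(c,(ux,uy),z).round(4),'cen',onz(c,cen,z).round(4))
    return k
blob([105,120,60],[130,255,255],(150,190,200,240),'blue',.07)
k=blob([20,120,60],[35,255,255],(290,180,370,265),'tray',.04)
q=cv2.boxPoints(cv2.minAreaRect(k));print([onz(c,p,.04).round(3)[:2].tolist() for p in q])
blob([0,150,80],[8,255,255],(395,190,450,245),'plug',.081)
blob([0,0,120],[180,60,255],(195,200,235,232),'tube',.14)
blob([5,120,80],[18,255,255],(205,245,255,290),'tape',.036)
E
python3 m.py
```

```text
blue [171.2 214.9] 474.0 rect [array([171.1, 214.9]), array([24.5, 24.5]), np.float64(14.0)] circ 170.5 214.0 15.2 [0.5797 0.3218 0.07  ] cen [0.5775 0.3202 0.07  ]
tray [329.8 223.6] 2747.5 rect [array([329.9, 223.6]), array([53.4, 53.5]), np.float64(5.9)] circ 329.5 223.5 36.9 [ 0.5484 -0.0572  0.04  ] cen [ 0.548 -0.058  0.04 ]
[[0.492, 0.015], [0.621, -0.002], [0.605, -0.131], [0.476, -0.114]]
plug [421.  217.7] 575.5 rect [array([420.5, 217.5]), array([27., 27.]), np.float64(90.0)] circ 420.9 217.9 14.3 [ 0.5566 -0.2703  0.081 ] cen [ 0.5572 -0.2704  0.081 ]
tube [212.5 215. ] 263.0 rect [array([211.5, 215.5]), array([21., 21.]), np.float64(90.0)] circ 211.5 215.5 11.1 [0.5729 0.2041 0.14  ] cen [0.574  0.2019 0.14  ]
tape [229.  267.6] 614.5 rect [array([229., 268.]), array([28., 28.]), np.float64(90.0)] circ 229.2 267.6 14.9 [0.4464 0.1902 0.036 ] cen [0.4463 0.1908 0.036 ]
```

View pics/crop1.png

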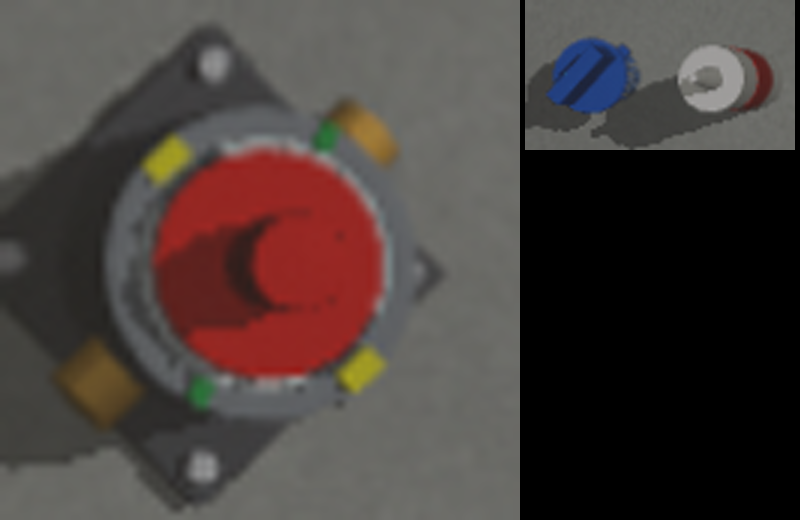

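The choice is confirmed. The plug in the head has a 68 mm flange, yellow notch marks at crop (167,158) and (361,370), and green lock marks at (327,135) and (202,390). The blue cartridge is to the left of the tube. Next I go above the plug.

```bash
cat > s1.py <<'E'
from h import *
import pickle
bot.move_gripper(.06,40)
bot.move_ptp([.556,-.2705,.22],R(-47.5))
bot.wait(.3)
ob=bot.get_obs();c=bot.capture('wrist');save(c,'w1');pickle.dump((ob,c),open('w1.pkl','wb'))
T=wristT(c,ob);hsv=cv2.cvtColor(c['pixels'],cv2.COLOR_RGB2HSV)
for n,lo,hi,z in(('yellow',[20,120,60],[35,255,255],.075),('green',[45,100,40],[85,255,255],.075),('red',[0,150,60],[8,255,255],.081)):
    for k in cv2.findContours(cv2.inRange(hsv,np.array(lo),np.array(hi)),0,1)[0]:
        if cv2.contourArea(k)<40: continue
        M=cv2.moments(k);p=(M['m10']/M['m00'],M['m01']/M['m00']);print(n,np.round(p,1),cv2.contourArea(k),onz(c,p,z,T).round(4))
print(ob['t'],ob['tool_pos'],ob['qpos'])
E
python3 s1.py
```

```text
yellow [316.4 235.1] 101.0 [ 0.5265 -0.2963  0.075 ]
yellow [318.5 142.5] 134.5 [ 0.5896 -0.2412  0.075 ]
yellow [144.2  52.7] 17074.5 [ 0.5495 -0.0901  0.075 ]
red [317.4 191.3] 4464.0 [ 0.5589 -0.2679  0.081 ]
red [413.9  70.3] 2369.0 [ 0.6816 -0.2575  0.081 ]
2.3667 [ 0.55572493 -0.27098003  0.22007834] [-3.68360705e+01  3.10731075e+01  7.09345680e+01 -1.87227100e-03
  7.79880239e+01  1.07121407e+01]
```

View pics/w1.png

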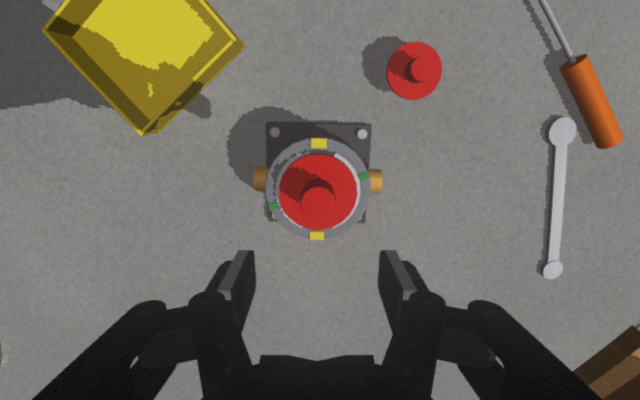

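The wrist view shows the head at (318,190), with yellow marks at (316,235) and (318,142). The notch axis is at about 41–42°. Now I grip the plug and move it to the tray.

```bash
cat > s2.py <<'E'
from h import *
import pickle
Q=R(-47.5)
P=[.5575,-.2695]
bot.servo_line(P+[.105],Q,.12)
bot.move_gripper(.015,30)
ob=bot.get_obs();print('grip',ob['gripper_width'],ob['grasp_force'],ob['tool_pos'])
bot.servo_line(P+[.20],speed=.15)
print(bot.get_obs()['gripper_width'])
bot.servo_line([.548,-.058,.17],speed=.2)
bot.servo_line([.548,-.058,.068],speed=.12)
bot.move_gripper(.06)
bot.servo_line([.548,-.058,.17],speed=.2)
bot.move_ptp(P+[.22],Q)
bot.wait(.3)
ob=bot.get_obs();c=bot.capture('wrist');save(c,'w2');pickle.dump((ob,c),open('w2.pkl','wb'))
T=wristT(c,ob);hsv=cv2.cvtColor(c['pixels'],cv2.COLOR_RGB2HSV)
c2=bot.capture('top');save(c2,'t2');pickle.dump(c2,open('t2.pkl','wb'))
for n,lo,hi,z in(('yellow',[20,120,60],[35,255,255],.075),('green',[45,80,40],[85,255,255],.075)):
    for k in cv2.findContours(cv2.inRange(hsv,np.array(lo),np.array(hi)),0,1)[0]:
        if cv2.contourArea(k)<25: continue
        M=cv2.moments(k);p=(M['m10']/M['m00'],M['m01']/M['m00']);print(n,np.round(p,1),cv2.contourArea(k),onz(c,p,z,T).round(4))
print(ob['t'],ob['tool_pos'],ob['qpos'])
a=cv2.resize(c['pixels'][100:260,240:400],(480,480),interpolation=cv2.INTER_CUBIC)
b=cv2.resize(c2['pixels'][190:260,295:365],(300,300),interpolation=cv2.INTER_CUBIC)
o=np.zeros((480,790,3),np.uint8);o[:,:480]=a;o[:300,485:785]=b
cv2.imwrite('pics/crop2.png',o[:,:,::-1])
E
python3 s2.py
```

```text
grip 0.027014357780433512 29.562341272830963 [ 0.55769733 -0.26962148  0.10560376]
0.026766497244387597
yellow [316.7 238.5] 89.5 [ 0.5263 -0.2964  0.075 ]
yellow [319.1 146.4] 123.5 [ 0.5895 -0.2412  0.075 ]
yellow [147.8  60.6] 12676.5 [ 0.5482 -0.0933  0.075 ]
green [273.4 209.1] 46.0 [ 0.5212 -0.2488  0.075 ]
green [363.7 179.4] 45.5 [ 0.5946 -0.2889  0.075 ]
9.1667 [ 0.55773417 -0.26855877  0.21997298] [-3.65413136e+01  3.11821062e+01  7.07764703e+01  2.13597210e-03
  7.80505263e+01  1.08865791e+01]
```

View pics/crop2.png

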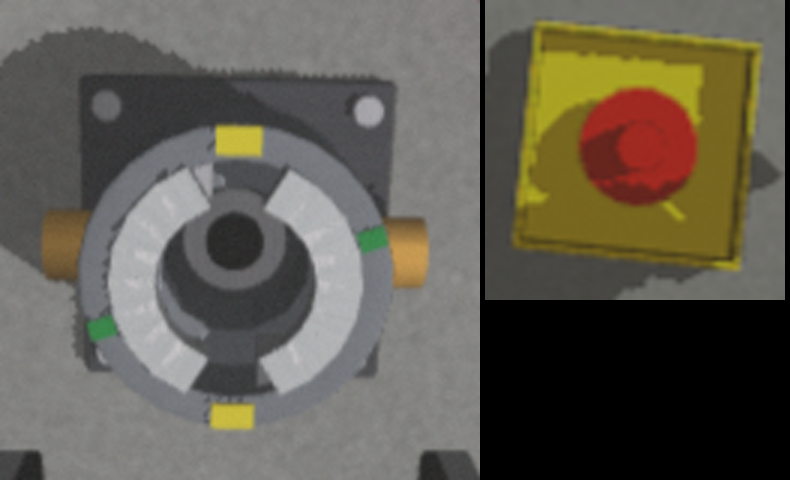

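The bore is empty with its notches facing the yellow marks at crop (240,140) and (232,416), and the plug stands in the tray. I'll take a second view at 90° yaw to cancel any hand-eye bias, then go above the cartridge.

```bash
cat > s3.py <<'E'
from h import *
import pickle
def marks(c,T=None,box=None):
    hsv=cv2.cvtColor(c['pixels'],cv2.COLOR_RGB2HSV)
    for n,lo,hi in(('yellow',[20,120,60],[35,255,255]),('green',[45,80,40],[85,255,255])):
        for k in cv2.findContours(cv2.inRange(hsv,np.array(lo),np.array(hi)),0,1)[0]:
            M=cv2.moments(k)
            if M['m00']<6: continue
            p=(M['m10']/M['m00'],M['m01']/M['m00']);w=onz(c,p,.075,T)
            if np.hypot(w[0]-.558,w[1]+.269)<.06: print(n,np.round(p,1),M['m00'],w.round(4))
print('top');marks(pickle.load(open('t2.pkl','rb')))
bot.move_ptp([.5577,-.2690,.22],R(42.5));bot.wait(.3)
ob=bot.get_obs();c=bot.capture('wrist');print('wrist');marks(c,wristT(c,ob));print(ob['qpos'])
bot.move_ptp([.578,.321,.25],R(45));bot.wait(.3)
ob=bot.get_obs();c=bot.capture('wrist');save(c,'w3');pickle.dump((ob,c),open('w3.pkl','wb'))
print(ob['t'],ob['tool_pos'],ob['qpos'])
E
python3 s3.py
```

```text
top
yellow [408.3 204.5] 13.5 [ 0.5891 -0.243   0.075 ]
wrist
yellow [363.  195.2] 107.5 [ 0.5889 -0.2416  0.075 ]
yellow [268.  193.4] 105.0 [ 0.5262 -0.2965  0.075 ]
green [330.4 235.9] 38.5 [ 0.5942 -0.2891  0.075 ]
green [299.2 148.9] 55.5 [ 0.5207 -0.2489  0.075 ]
[-3.65769893e+01  3.11983142e+01  7.07493319e+01  2.70643476e-03
  7.80532348e+01 -7.90624318e+01]
13.4333 [0.57815092 0.32069451 0.24999476] [ 1.88854968e+01  3.59485873e+01  5.85873874e+01 -9.79758443e-04
  8.54644258e+01 -2.60889599e+01]
```

View pics/w3.png

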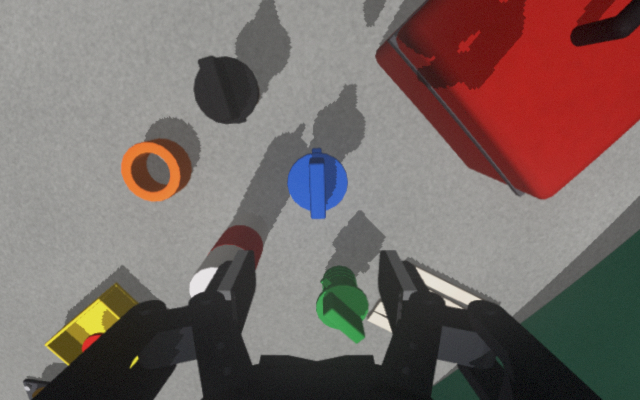

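The blue cap is at (317,182), with its wing bar from (317,155) to (318,218), nearly along tool x. The neighbours are clear of the fingers. Now I measure it.

```bash
cat > s4.py <<'E'
from h import *
import pickle
ob,c=pickle.load(open('w3.pkl','rb'));T=wristT(c,ob);im=c['pixels']
hsv=cv2.cvtColor(im,cv2.COLOR_RGB2HSV)
m=cv2.inRange(hsv,np.array([105,120,40]),np.array([130,255,255]));m[:,:270]=0;m[:,370:]=0;m[235:]=0
k=max(cv2.findContours(m,0,1)[0],key=cv2.contourArea)[:,0]
s=k[(abs(k[:,0]-317)>14)]
w=np.array([onz(c,p+0.0,.070,T)[:2] for p in s])
A=np.c_[2*w,np.ones(len(w))];x=np.linalg.lstsq(A,(w**2).sum(1),rcond=None)[0]
print('flange',x[:2],np.sqrt(x[2]+x[0]**2+x[1]**2),len(w))
for r in range(146,222,3): 
    v=hsv[r,285:352,2]; print(r,' '.join(map(str,hsv[r,300:336,2])))
crop=cv2.resize(im[135:230,270:365],(570,570),interpolation=cv2.INTER_CUBIC);cv2.imwrite('pics/crop3.png',crop[:,:,::-1])
E
python3 s4.py
```

```text
flange [0.57762724 0.32306947] 0.028930643000045386 109
146 96 98 96 98 98 98 107 147 146 111 98 103 100 101 97 96 97 99 98 99 98 103 105 100 102 100 96 96 100 101 101 97 96 97 100 98
149 99 101 97 98 99 100 99 100 100 99 98 96 100 112 113 113 116 116 115 116 109 95 97 101 101 98 101 103 101 103 102 99 99 99 98 94
152 99 103 103 104 102 99 96 97 95 96 94 98 100 107 109 100 102 102 106 105 105 95 93 96 97 101 99 105 103 104 101 100 101 100 102 102
155 103 99 98 95 103 124 153 168 170 178 184 168 129 124 125 124 125 123 123 122 123 121 123 124 123 124 120 113 109 102 94 96 96 99 100 103
158 127 162 177 188 192 194 194 194 192 170 115 96 85 84 86 84 86 79 82 81 79 85 84 94 121 127 122 126 125 124 123 123 121 117 110 99
161 193 193 193 194 195 194 195 194 189 119 83 80 79 79 82 80 78 77 83 80 81 82 82 81 103 122 124 124 122 123 126 127 125 124 129 153
164 195 193 193 195 194 193 192 194 179 141 150 152 151 154 157 158 160 160 159 161 163 164 162 142 112 122 124 123 125 125 123 123 123 125 135 183
167 197 193 195 193 194 194 193 194 181 168 184 195 196 197 196 195 193 194 195 195 192 195 
[... 2019 characters left out ...]
 193 156 171 193 200 197 197 199 198 197 195 193 195 195 195 166 140 189 191 179 172 160 158 156 157 159 160
212 156 155 155 156 154 153 153 155 157 158 133 174 193 198 199 199 197 197 197 196 193 196 193 193 171 137 150 157 159 158 156 155 155 157 157 155
215 154 154 150 153 155 158 158 156 159 153 142 169 189 196 199 199 199 197 195 196 196 194 197 190 172 143 153 156 154 154 156 158 158 158 155 154
218 153 155 153 153 153 151 154 151 155 159 156 166 175 183 180 182 180 180 186 188 186 175 173 171 160 153 154 155 156 156 156 156 153 157 154 159
221 153 152 152 150 153 154 154 156 156 156 155 156 150 152 157 160 159 152 153 156 158 159 156 152 156 156 158 157 156 153 152 153 152 151 147 152
```

View pics/crop3.png

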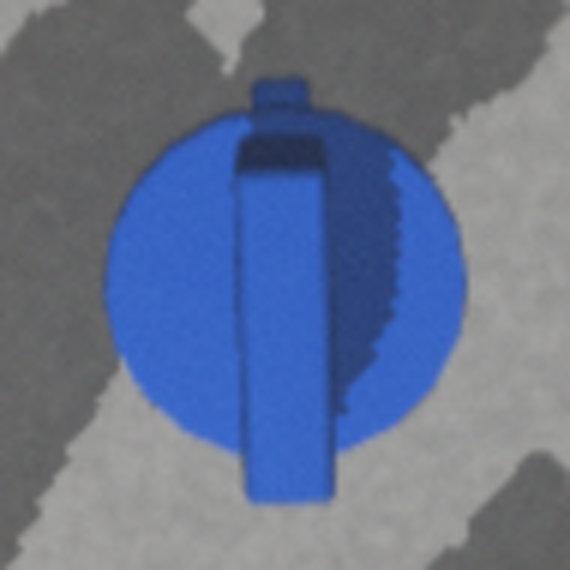

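The crop shows the bar's top face with corners at (238,172), (325,172), (334,502) and (247,502), on the flange circle. I'll compute its centre and angle, then grip and look.

```bash
cat > s5.py <<'E'
from h import *
import pickle
ob,c=pickle.load(open('w3.pkl','rb'));T=wristT(c,ob)
q=[onz(c,(270+u/6-.4,135+v/6-.4),.102,T) for u,v in((238,172),(325,172),(334,502),(247,502))]
t=(q[0]+q[1])/2;b=(q[2]+q[3])/2;cen=(t+b)/2;d=b-t
ang=np.degrees(np.arctan2(d[1],d[0]));print('bar',cen,np.linalg.norm(d),ang)
# along-bar from bar ends and flange; both measured in this view
P=[(cen[0]+.5776)/2,(cen[1]+.3231)/2];print(P)
a=ang+90
if a<0:a+=180
print('a',a)
bot.servo_line(P+[.16],R(a),.15)
bot.servo_line(P+[.094],R(a),.1)
bot.move_gripper(.0,70)
ob=bot.get_obs();print(ob['gripper_width'],ob['grasp_force'],ob['tool_pos'],ob['wrist_force'])
bot.servo_line(P+[.24],speed=.15)
ob=bot.get_obs();print(ob['t'],ob['gripper_width'],ob['wrist_force'])
bot.move_ptp([.5577,-.2689,.24],R(41.2-90)); bot.wait(.3)
ob=bot.get_obs();c=bot.capture('wrist');save(c,'w4');pickle.dump((ob,c),open('w4.pkl','wb'))
cs=bot.capture('side');save(cs,'s4');pickle.dump(cs,open('s4.pkl','wb'))
print(ob['t'],ob['tool_pos'],ob['gripper_width'],ob['qpos'])
a=cs['pixels'][60:220,300:500];o=np.zeros((400,800,3),np.uint8)
o[:,:400]=cv2.resize(c['pixels'][100:400,170:470],(400,400));o[:320,400:]=cv2.resize(a,(400,320))
cv2.imwrite('pics/crop4.png',o[:,:,::-1])
E
python3 s5.py
```

```text
bar [0.57793715 0.32293302 0.102     ] 0.0504500841398086 -43.565037709081324
[np.float64(0.577768577489671), np.float64(0.3230165080952735)]
a 46.434962290918676
0.013098702517542892 68.85475516319275 [0.57793229 0.32306216 0.094462  ] [-0.18695136 -1.2227488   4.2355889 ]
16.65 0.012724950103289492 [-0.54439934  0.09813686 -1.76851721]
19.075 [ 0.55783884 -0.26860366  0.23998038] 0.012479314824283105 [-3.65374127e+01  3.04376029e+01  6.89672451e+01 -1.60347003e-03
  8.05981192e+01  1.22312662e+01]
```

View pics/crop4.png

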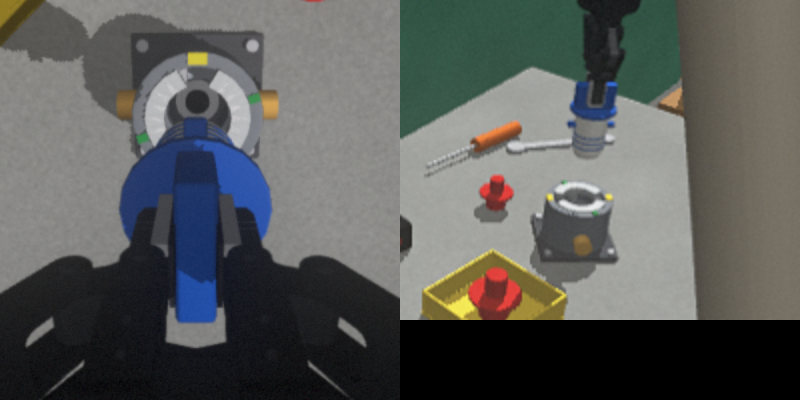

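The cartridge is held square, with its lug in line with the notch at crop (198,128). I lower it in steps with a force check.

```bash
cat > s6.py <<'E'
from h import *
A=R(41.2-90);P=[.5577,-.2689]
bot.servo_line(P+[.178],A,.1);bot.wait(.2)
f0=bot.get_obs()['wrist_force'];print(f0.round(1))
for z in list(np.arange(.168,.1095,-.006))+[.1090]:
    bot.servo_line(P+[z],A,.05)
    ob=bot.get_obs();f=ob['wrist_force']-f0
    print(round(z,4),ob['tool_pos'].round(4),f.round(1),ob['wrist_torque'].round(2))
    if f[2]>25 or np.hypot(f[0],f[1])>20: print('STOP');break
print(ob['t'],ob['gripper_width'])
E
python3 s6.py
```

```text
[ 0.4  0.5 -1.7]
0.168 [ 0.5575 -0.2688  0.1675] [-2.3 -0.8 -0.2] [0.01 0.06 0.01]
0.162 [ 0.5576 -0.2688  0.1616] [-0.5 -0.2 -0. ] [-0.01 -0.05 -0.05]
0.156 [ 0.5576 -0.2688  0.1556] [-0.7 -1.4  0.4] [-0.04  0.04 -0.01]
0.15 [ 0.5576 -0.2688  0.1496] [ 0.5 -1.4  0.8] [-0.02  0.01  0.04]
0.144 [ 0.5575 -0.2688  0.1436] [-0.  -0.6  0.2] [-0.01  0.01  0.01]
0.138 [ 0.5575 -0.2688  0.1376] [-1.  -0.8 -0.1] [-0.04  0.    0.03]
0.132 [ 0.5575 -0.2688  0.1315] [-0.5  0.2  0.5] [ 0.01 -0.04  0.01]
0.126 [ 0.5576 -0.2688  0.1256] [-1.2 -0.8  0.3] [0.02 0.01 0.04]
0.12 [ 0.5576 -0.2688  0.1196] [-0.7 -0.3 -0.2] [ 0.03 -0.02  0.04]
0.114 [ 0.5582 -0.2692  0.1147] [-0.1 -1.1  5.1] [-0.13 -0.18  0.02]
0.109 [ 0.5582 -0.2693  0.11  ] [ 0.3 -1.2  8.9] [-0.05 -0.18  0.04]
23.1417 0.013007367525125912
```

It is seated on the plunger, with a spring reaction of about 9 N. Now the clockwise turn, in steps.

```bash
cat > s7.py <<'E'
from h import *
P=[.5577,-.2689,.1083]
bot.servo_line(P,R(-48.8),.05)
q0=bot.get_obs()['qpos'];z0=bot.get_obs()['tool_pos']
def go(d):
    q=bot.ik(P,R(-48.8-d)); bot.move_joints(q)
    ob=bot.get_obs();print(d,round(ob['qpos'][5]-q0[5],2),ob['tool_pos'].round(4),ob['wrist_force'].round(1),ob['wrist_torque'].round(2));return ob
for d in(8,20,32,44,56,64,67,69,70,71,72,73,74):
    ob=go(d)
    if abs(ob['wrist_torque'][2])>(.9 if d<66 else 1.2): print('STOP');break
print(ob['t'],ob['gripper_width'])
E
python3 s7.py
```

```text
8 8.04 [ 0.5582 -0.2692  0.1095] [-0.7  0.4  7. ] [-0.05 -0.05 -0.03]
20 20.03 [ 0.5581 -0.2692  0.1095] [0.6 0.6 6.6] [-0.02 -0.02  0.01]
32 32.03 [ 0.5581 -0.2692  0.1094] [-0.1  0.3  6.5] [-0.03 -0.05 -0.04]
44 44.03 [ 0.5581 -0.2692  0.1094] [ 0.1 -0.1  7.3] [-0.03 -0.04 -0.05]
56 56.03 [ 0.5581 -0.2692  0.1095] [ 0.8 -0.6  7.4] [-0.05 -0.04 -0.02]
64 64.04 [ 0.5581 -0.2692  0.1095] [0.2 0.2 7.6] [-0.09 -0.02 -0.02]
67 67.01 [ 0.5581 -0.2693  0.1095] [ 0.5 -0.4  7.6] [-0.08  0.03 -0.01]
69 68.99 [ 0.5577 -0.2698  0.1094] [-1.8 -2.7  7.3] [-0.49  0.38  0.13]
70 69.98 [ 0.5575 -0.27    0.1094] [-3.7 -4.1  7.2] [-0.74  0.62  0.16]
71 70.94 [ 0.5574 -0.2701  0.1094] [-2.9 -3.   7.8] [-0.78  0.68  0.69]
72 71.89 [ 0.5574 -0.2701  0.1095] [-4.3 -4.3  6.3] [-0.69  0.75  1.13]
73 72.86 [ 0.5574 -0.2701  0.1095] [-4. -5.  8.] [-0.77  0.78  1.49]
STOP
26.675 0.012746727707123214
```

The hard stop was reached at about 70°, where the torque rises. I ease up with the spring, let go and look.

```bash
cat > s8.py <<'E'
from h import *
import pickle
A=R(-48.8-71)
P=[.5577,-.2693]
bot.servo_line(P+[.1125],A,.02);bot.wait(.2)
ob=bot.get_obs();print(ob['tool_pos'],ob['wrist_force'].round(1),ob['wrist_torque'].round(2))
bot.move_gripper(.05);bot.wait(.3)
bot.servo_line(P+[.25],speed=.15);bot.wait(.3)
ob=bot.get_obs();c=bot.capture('wrist');save(c,'w5');t=bot.capture('top');s=bot.capture('side');pickle.dump((ob,c,t,s),open('w5.pkl','wb'))
o=np.zeros((560,800,3),np.uint8)
o[:400,:400]=cv2.resize(c['pixels'][100:250,245:395],(400,400),interpolation=cv2.INTER_CUBIC)
o[:400,400:]=cv2.resize(s['pixels'][120:220,330:430],(400,400),interpolation=cv2.INTER_CUBIC)
cv2.imwrite('pics/crop5.png',o[:400,:,::-1]);print(ob['t'],ob['wrist_force'].round(1))
E
python3 s8.py
```

```text
[ 0.55715586 -0.26992695  0.11207386] [-1.8 -5.3 -3.3] [-1.17  0.26  0.67]
29.3417 [ 0.5  0.  -0.1]
```

View pics/crop5.png

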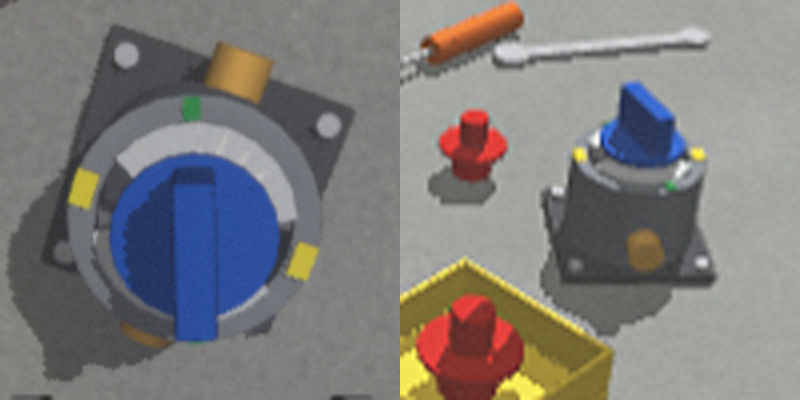

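The wing bar is in line with the green mark at crop (192,108), and lifting met the lip, so it is locked. The plug stands in the tray and nothing else was touched.

```bash
python3 -c "
from cell import bot
print(bot.close_job())"
```

```text
the job is handed in; nothing more can be done
None
```

The new blue-capped cartridge is locked in the head with its wing bar at the green mark, the red plug is in the yellow tray, the bystanders were not touched, and the job was handed in at about 29 s.

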